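# Hang the washed parts basket on the draining hoist

## Task

Hang the basket of washed parts up to drain: press the hoist's raised hook fully down, slide the basket along the bench onto the hook until the sprung gate has closed behind its handle, then press the paddle at the beam's other end down all the way so that the basket hangs clear of the bench. Last, push the drip tray along the bench to lie centred under the hanging basket, with the whole basket over the tray; do not knock over the basket, and leave everything else on the bench alone.

Things in the scene. Friction and masses are not known exactly. Their poses are not given: they have to be found in the camera images.
- hoist: draining hoist: grey 30 mm square post on a 100 x 100 mm foot, fixed, carrying a rocking beam. Origin: on the bench under the hook's seat (hook lowered). x: direction in which the basket slides onto the hook (away from the robot); y: along the beam, from paddle end to hook end. Post at x +35, y -170 mm; beam pivot (axis x) 250 mm up; beam over x 26 to 44 mm
- rocker (a joint): angle of the hoist's beam, rad: 0 hook fully lowered (end stop), 0.5 hook fully raised (end stop). The beam stays where it is left, with or without the basket. Moving it takes about 10 N pressed down on hook_pad (empty), or 11 to 17 N on lift_pad (with the basket)
- gate (a joint): angle of the hook's sprung gate, rad: 0 closed, up to 1.3 swung in. A steel finger 38 mm long, 6 mm thick, hinged 55 mm above and 40 mm in front (-x) of hook_seat, hanging to just above the prong's tip. It swings inwards (+x) only, under 1.5 N; a handle pushed in lifts it aside and it drops shut once the bar is about 5 mm or more beyond hook_seat (+x)
- hook_seat (a point): middle of the top of the hook's prong, a slightly dished 10 mm steel bar along the hoist's x from an upturned tip 45 mm before the seat (tip 8 mm higher) to the upright shank 35 mm beyond. 150 mm above the bench when lowered; raised, about 95 mm higher and 30 mm further to the hoist's +y. Axes as the hoist's at rocker 0; the hook tilts with the beam
- hook_pad (a point): middle of the top of the flat steel pad (55 mm along x, 50 mm along y) on the beam over the hook, to be pressed down to lower the hook; 223 mm above the bench when lowered, about 310 mm when raised
- lift_pad (a point): middle of the top of the flat steel paddle (55 mm along x, 60 mm along y) at the beam's other end, 290 mm from the hook, to be pressed down to raise the hook; 281 mm above the bench with the hook lowered, about 220 mm (and tilted 0.5 rad) with it raised
- basket: slotted steel basket, 120 mm (x) by 150 mm (y), walls 65 mm high, about 0.45 kg with metal parts in it, with a fixed arch handle of 8 mm bar in its y-z plane: up from the short walls (y +-71 mm), bending in at 120 to 157 mm height (y +-68 to +-55), peaking at y 0. Origin: centre of its underside. Stands before the hook, its x within 0.3 rad of the hoist's x
- handle_top (a point): centre of the handle's bar at its peak, 175 mm above the basket's underside (underside of the bar at 171 mm)
- tray: shallow open aluminium drip tray, 180 mm (its x) by 220 mm (its y), 22 mm high, walls 4 mm, about 0.6 kg, lying loose on the hook's free (+y) side (a fixed 200 mm high vice stands about 50 mm or more beyond it; leave it alone), its axes within 0.25 rad of the hoist's. Origin: centre of its underside
- spray_can: blue-and-white spray can, 66 mm wide, 170 mm tall; leave alone
- brush_pot: aluminium pot with two brushes, 86 mm wide, about 190 mm tall; leave alone
- bolt_jar: glass jar with a steel cap, 72 mm wide, 90 mm tall; leave alone
- hammer: hammer lying on the bench; leave alone
- wrench: wrench lying on the bench; leave alone
Mind the look-alikes: they are no part of the job. Several things have the shape of the basket; the one meant has the colours described above.

How it is judged (in metres and radians):
On the way, in this order (a step that is already met when the one before it is completed fails the run):
1. the hook is pressed fully down (value of joint rocker below 0.04 rad), for 0.1 s.
2. the basket's handle is in the hook and the gate has closed behind it, the hook still down (x of handle_top in the frame of hook_seat between -0.032 and 0.034 m and y of handle_top in the frame of hook_seat between -0.04 and 0.04 m and z of handle_top in the frame of hook_seat between -0.005 and 0.05 m and value of joint gate below 0.12 rad and value of joint rocker below 0.1 rad and height (world z) of basket below 0.01 m), for 0.2 s.
3. the basket hangs from the raised hook, clear of the bench (x of handle_top in the frame of hook_seat between -0.032 and 0.034 m and y of handle_top in the frame of hook_seat between -0.04 and 0.04 m and z of handle_top in the frame of hook_seat between -0.005 and 0.05 m and value of joint gate below 0.12 rad and value of joint rocker above 0.42 rad and height (world z) of basket above 0.05 m and angle between basket's own z axis and vertical below 0.3 rad), for 0.2 s.
4. the drip tray lies under the hanging basket (x of basket in the frame of tray between -0.032 and 0.032 m and y of basket in the frame of tray between -0.035 and 0.035 m), for 0.2 s.
At the end, for the whole second after the job is handed in: Basket hangs by its handle, swaying under 0.15 m/s: beam above 0.42 rad, gate closed (under 0.12 rad), underside over 50 mm up, tilt under 0.3 rad; the tray lies flat on the bench, the basket's centre within 32 mm (tray's x) and 35 mm (tray's y) of its centre, not touching it (all of step 3 and all of step 4 and angle between tray's own z axis and vertical below 0.05 rad and height (world z) of tray below 0.006 m and linear speed of basket below 0.15 m/s and linear speed of tray below 0.02 m/s and contact force between basket and tray below 0.1 N).
It fails at once if the basket is tipped over (angle between basket's own z axis and vertical above 0.7 rad).
It fails at once if something else on the bench is moved by more than 25 mm (distance of any of spray_can, brush_pot, bolt_jar, hammer, wrench from where it was at the start of the episode above 0.025 m).
It also fails if it takes over 72 s, if anything falls off the work surface, if the arm or the gripper's body presses on something with over 40 N, if the wrist force passes 120 N, or if a joint passes its speed limit or range.

## Robot

A 7-joint arm with a two-finger parallel gripper is mounted at the origin on the work surface. World frame = base frame: x ahead of the robot, y to its left, z up, the work surface at z = 0. Lengths are in mm, angles in degrees, forces in N, time in s.
With the tool pointing down it reaches from about 425 to 950 mm from the base axis. Payload 4.7 kg.
Tool frame: the origin (TCP) lies midway between the tips of the shut fingers; the grasp point (between the pads) lies 19 mm behind it; z points along the fingers, y is the line along which they close (so a half turn about z gives the same grasp; the last joint's range is limited). The gripper opens to 87 mm and grips with 3 to 60 N. Pads are 19 mm wide; open, the fingers measure 117 mm over their backs; the gripper's body (75 mm by 190 mm) begins 51 mm behind the grasp point.
Start: joints at [-79.005, 26.849, -2.785, 87.806, 1.381, 65.374, -4.715], TCP at [147.788, 658.643, 192.373] pointing down, gripper open.
Joint ranges: [-148.3, 148.3], [-19.14, 114.17], [-79.39, 73.82], [5.75, 140.21], [-59.74, 239.74], [12.07, 113.84], [-152.46, 152.46]. Speed limits (degrees/s): [147.25, 147.25, 180, 180, 180, 180, 180].

## Interface

Orientations are given as [roll, pitch, yaw] about the fixed x, y, z axes, in that order (R = Rz(yaw) Ry(pitch) Rx(roll)).
In Python, from rig import ctrl gives the robot as it stands.
- The arm moves only by the tool step_arm, never from a script. Its argument "plan" is a list of rows, each a list of 3 entries, a list of its own where there are three numbers: the shift along the tool's x, y, z in cm, then the turn about the tool's z in degrees, then the gripper's target within -1 to 1 (fully open at 1, half-way at 0, shut at -1). A call has 1 to 10 rows; each row is the pose to reach, as a shift and turn from the pose commanded when the call began, along the tool's axes at that moment; what a row does not reach only later rows make up. A row lasts 1/12 s, in which the tool goes at most 41.7 mm and 7.16 degrees, less where a joint would pass 70% of its speed; a pose out of reach is approached as far as the arm can. A call with a gripper value outside its range is refused whole. The fingers move at their own pace and stop on an object; "newtons" is the grip in N (left out, the last holds). Time passes only in rows, so rows that repeat a pose let the fingers close. It gives the time, the measured TCP pose, the force, the opening and the grip force at its end, in the units of the state.
- ctrl.state(): the state, without advancing time (a new reading comes with each control period).
- ctrl.get_image(name): name is "side" or "top"; returns (picture, depth): 384x512x3 uint8, red, green, blue; 384x512 float32, mm along the optical axis (not along the pixel's ray), 0 where there is no reading.
- ctrl.get_calibration(name): a dict with "intrinsics" (3x3 intrinsics, pixels), "k1" (the pictures are not rectified: a ray, as slopes to the right and down, at radius r is drawn at 1 + k1 r^2 times it, then the intrinsics apply), "view" (4x4, takes a point from world to camera coordinates). Camera axes: x right, y up, looking along -z (the intrinsics and any distortion apply to the point x, -y, -z); pixel columns grow to the right and rows downward; lengths in mm; the calibration is good to about 2 mm. A picture is of the moment at which its call begins. get_calibration takes no time and is no camera call.
- ctrl.hand_in(): hands the job in; it is judged then, once.
Trained networks look in the newest picture that a camera, given by its name, has taken for a name from the list of things; names that differ only in an ending like _2 or _b are one class to them, and where a whole thing is asked for, a point or a joint stands for the part that bears it (a point fixed in the world has none). Each returns a list of dicts, best first, with "score" (0 to 1); they miss things now and then, are a little off and sometimes report something else, mostly with a low value. They report only what shows in the picture. A call takes as long as a camera call. They do not tell look-alikes from the thing itself.
- ctrl.cut_out(target, camera): "mask" (384x512 bool, what is visible of it) and "point" ([column, row] in pixels, amid what is visible of it).
The state is a dict: "clock": time; "joint_positions": joint angles; "dq": joint speeds; "effort": joint torques, N m; "position": TCP position; "ee_rot": TCP orientation; "contact_force": force on the tool from outside, world axes, zero at the start; "torque": the same for the moment, N m; "grip_width": opening from 0.0 (shut) to 1.0 (fully open); "grip_force": force on a finger pad.
Only numpy, scipy, OpenCV 4.12 (cv2) and the standard library are available. Lean on these libraries where they do the work, as an engineer would, in place of code of your own. Each camera call takes 0.05 s, during which the arm holds its last target. There are 200 camera calls.

## Working session

There is one attempt and no reset: what is moved stays moved. The work goes in short steps, Python scripts to look and compute and a tool call to move; the robot and the scene stay as the last step left them, time stands still between calls to the robot, and variables do not carry over. Pictures are saved under pics/ and viewed, at most 10 in all, crops included, and the job is handed in when it is done.

Besides the shell and the picture viewer there is one more tool, called after "Emit:" in YAML: its name, and indented under it one key for each argument. step_arm: Moves the arm, as the interface text tells. Its arguments: {"type":"object","properties":{"plan":{"type":"array"},"newtons":{"type":"number"}},"required":["plan"]}

```bash
ls; mkdir -p pics; cat > h.py <<'E'
import numpy as np, cv2
from rig import ctrl
def cloud(name, depth):
    c=ctrl.get_calibration(name); K=np.array(c["intrinsics"]); V=np.array(c["view"])
    h,w=depth.shape; u,v=np.meshgrid(np.arange(w),np.arange(h))
    p=np.stack([u,v],-1).reshape(-1,1,2).astype(np.float64)
    # k1 polynomial, as OpenCV
    n=cv2.undistortPoints(p,K,np.array([c["k1"],0,0,0,0.])).reshape(h,w,2)
    P=np.stack([n[...,0]*depth,-n[...,1]*depth,-depth,np.ones_like(depth)],-1)
    W=(P@np.linalg.inv(V).T)[...,:3]; W[depth<=0]=np.nan
    return W
def proj(name,X):
    c=ctrl.get_calibration(name); K=np.array(c["intrinsics"]); V=np.array(c["view"])
    p=np.c_[np.atleast_2d(X),np.ones(len(np.atleast_2d(X)))]@V.T
    n=np.stack([p[:,0]/-p[:,2],-p[:,1]/-p[:,2]],1); n*=1+c["k1"]*(n**2).sum(1,keepdims=True)
    return n@K[:2,:2].T+K[:2,2]
E
python3 - <<'E'
from h import *
for n in("side","top"):
    im,d=ctrl.get_image(n); np.savez("s0_"+n,im=im,d=d)
    cv2.imwrite(f"pics/{n}0.png",cv2.resize(im[...,::-1],(800,600)))
    W=cloud(n,d)
    c=ctrl.get_calibration(n); print(n,"cam pos",np.linalg.inv(c["view"])[:3,3].round(),c["k1"],c["intrinsics"])
    for t in["hoist","hook_pad","basket","tray","spray_can","brush_pot","bolt_jar","hammer","wrench"]:
        for r in ctrl.cut_out(t,n)[:4]:
            if r["score"]<.2: continue
            m=r["mask"]; P=W[m]; P=P[~np.isnan(P[:,0])]
            if len(P)==0: continue
            print(t,round(r["score"],2),np.round(r["point"]),m.sum(),np.nanmedian(P,0).round(),np.nanpercentile(P,2,axis=0).round(),np.nanpercentile(P,98,axis=0).round())
print(ctrl.state())
E
```

```text
pics
side cam pos [   13. -1018.   807.] -0.09943294482010731 [[457.92067705   0.         253.90057777]
 [  0.         457.92067705 197.78321515]
 [  0.           0.           1.        ]]
hoist 0.65 [334. 206.] 3954 [ 667. -221.  209.] [ 595. -353.   -1.] [956. 460. 292.]
hoist 0.57 [332. 186.] 1816 [ 668. -199.  246.] [ 583. -358.    0.] [946. 423. 295.]
hook_pad 0.98 [344. 188.] 1447 [ 668. -243.  249.] [ 601. -358.  211.] [710. -22. 295.]
basket 0.9 [254. 231.] 2022 [528. -24.  40.] [ 470. -126.    2.] [598.  33. 171.]
basket 0.69 [194. 310.] 3810 [ 263. -227.   35.] [ 181. -320.    2.] [ 349. -143.  167.]
basket 0.63 [260. 362.] 3281 [ 323. -456.   35.] [ 231. -522.    0.] [ 388. -374.  174.]
tray 0.77 [235. 198.] 1766 [599. 222.   7.] [509.  92.   3.] [699. 339.  28.]
tray 0.69 [193. 205.] 1201 [412. 122.  82.] [381.  96.   6.] [456. 176. 184.]
tray 0.26 [332. 183.] 1742 [ 667. -212.  247.] [ 583. -358.    2.] [882. 417. 295.]
spray_can 0.58 [275. 274.] 1788 [ 457. -285.  108.] [ 437. -296.    4.] [ 495. -241.  173.]
brush_pot 0.74 [195. 205.] 1267 [416. 124.  80.] [381.  96.  
[... 1765 characters left out ...]
 'joint_positions': array([-79.00633601,  26.84831977,  -2.78374791,  87.80577261,
         1.38086178,  65.37221776,  -4.71255693]), 'dq': array([-0.05376167,  0.01189675, -0.0658671 , -0.03852597,  0.01368954,
       -0.02960965, -0.00406163]), 'effort': array([-1.92542234e-04, -5.07836831e+01, -8.05983483e-02, -2.36462295e+01,
       -6.13674684e-02,  3.09489132e-02, -7.43375921e-06]), 'position': array([147.78501446, 658.65882794, 192.37856031]), 'ee_rot': array([ 1.79992891e+02, -2.11963344e-03,  1.67353221e+02]), 'contact_force': array([ 0.38601515,  0.0660603 , -0.39690254]), 'torque': array([-0.06249765,  0.0683403 , -0.0226402 ]), 'grip_force': 0.0, 'grip_width': 0.9969350248594969}
```

View pics/side0.png

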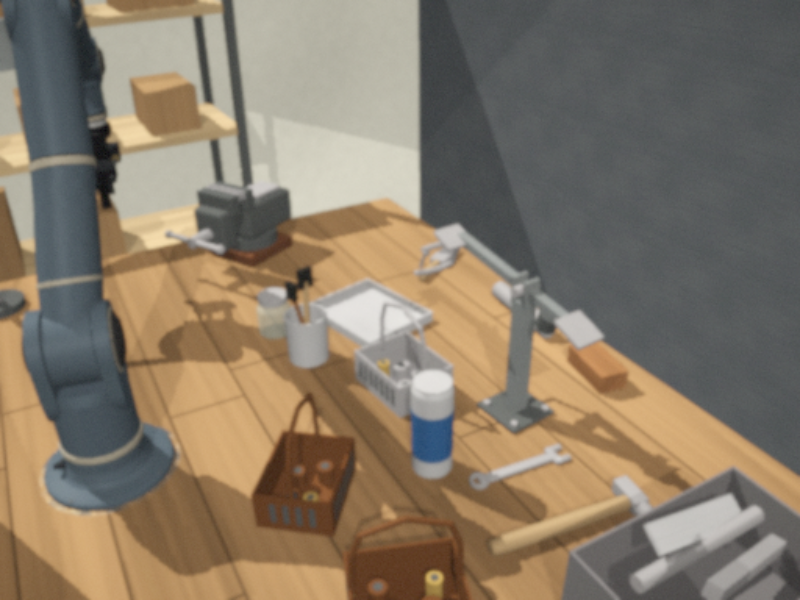

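View pics/top0.png

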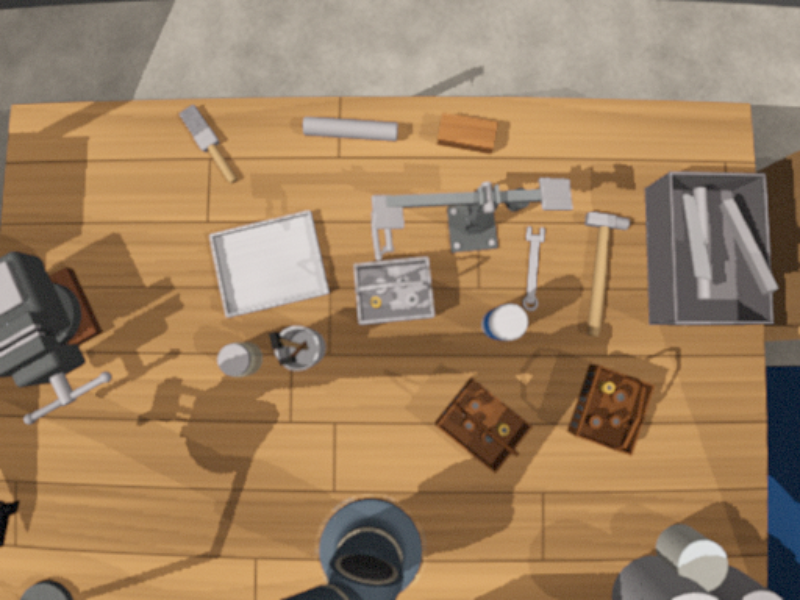

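The steel basket is at top (254,186) in 512-scale and side (254,231). The rust-coloured ones are the look-alikes. The tray is at (173,170). The hoist's hook is raised, with its prong pointing at the robot. Next I measure the precise geometry.

```bash
python3 - <<'E'
from h import *
D=np.load("s0_top.npz"); W=cloud("top",D["d"]); S=np.load("s0_side.npz"); Ws=cloud("side",S["d"])
def rect(P): 
    r=cv2.minAreaRect(P[:,:2].astype(np.float32)); return np.round(r[0],1),np.round(r[1],1),round(r[2],1)
def box(W,x,y,z):
    return W[(W[...,0]>x[0])&(W[...,0]<x[1])&(W[...,1]>y[0])&(W[...,1]<y[1])&(W[...,2]>z[0])&(W[...,2]<z[1])]
X=(560,760)
for nm,w in(("top",W),("side",Ws)):
    print(nm)
    print("all beam y-bins")
    for y in range(-370,0,20):
        P=box(w,(560,740),(y,y+20),(195,330))
        if len(P)>3: print(y+10,len(P),P.mean(0).round(),P.min(0).round(),P.max(0).round())
    P=box(w,(570,720),(-280,-120),(4,25)); print("foot",len(P),rect(P) if len(P)>5 else "",P.mean(0))
    P=box(w,(480,600),(-130,40),(50,75)); print("basket rim",len(P),rect(P))
    P=box(w,(460,620),(-130,40),(150,185)); print("handle",len(P),P.mean(0).round(1),rect(P),P[:,2].max(), "PC dir",np.linalg.svd(P[:,:2]-P[:,:2].mean(0))[2][0])
    P=box(w,(480,720),(80,350),(14,35)); print("tray rim",len(P),rect(P))
    P=box(w,(460,740),(340,700),(40,260)); print("vice",P.min(0).round(),P.max(0).round())
    P=box(w,(360,480),(60,210),(30,260)); print("pot",P.min(0).round(),P.max(0).round(),P.mean(0).round())
    P=box(w,(350,450),(212,310),(60,110)); print("jar",P.min(0).round(),P.max(0).round(),P.mean(0).round())
E
```

```text
top
all beam y-bins
-360 69 [ 690. -356.  226.] [ 664. -363.  221.] [ 719. -350.  231.]
-340 137 [ 689. -340.  233.] [ 662. -350.  224.] [ 719. -330.  239.]
-320 141 [ 688. -320.  241.] [ 660. -329.  232.] [ 716. -310.  247.]
-300 85 [ 687. -302.  243.] [ 661. -310.  228.] [ 714. -291.  249.]
-280 87 [ 681. -280.  239.] [ 665. -290.  218.] [ 701. -270.  251.]
-260 108 [ 677. -261.  237.] [ 664. -270.  207.] [ 701. -250.  252.]
-240 55 [ 679. -241.  251.] [ 665. -250.  209.] [ 689. -231.  258.]
-220 129 [ 674. -220.  259.] [ 652. -229.  204.] [ 702. -210.  273.]
-200 144 [ 674. -201.  253.] [ 652. -210.  195.] [ 701. -190.  274.]
-180 61 [ 673. -180.  262.] [ 664. -189.  246.] [ 683. -171.  269.]
-160 65 [ 671. -161.  266.] [ 662. -170.  251.] [ 683. -151.  270.]
-140 63 [ 669. -139.  271.] [ 660. -149.  260.] [ 679. -130.  275.]
-120 63 [ 667. -120.  273.] [ 658. -128.  260.] [ 677. -112.  278.]
-100 65 [ 665. -101.  277.] [ 657. -110.  265.] [676. -92. 283.]
-80 68 [663. -80. 280.] [655. -89. 266.] [673. -71. 286.]
-60 184 [641. -59. 283.] [581. -69. 270.] [672. -51. 289.]
-40 242 [
[... 1667 characters left out ...]

-60 135 [637. -60. 282.] [581. -70. 267.] [672. -50. 292.]
-40 178 [619. -42. 282.] [578. -50. 224.] [667. -30. 297.]
-20 156 [629. -24. 244.] [574. -30. 213.] [667. -14. 299.]
foot 686 (array([ 650.5, -197.8]), array([153.3, 146.2]), 85.1) [ 661.89028379 -219.04160318    9.56744086]
basket rim 435 (array([535.9, -44.5]), array([122.2, 158.6]), 4.7)
handle 103 [535.5 -57.8 167.4] (array([536. , -47.1]), array([ 12.4, 121. ]), 7.6) 180.891425923385 PC dir [-0.11550671  0.9933067 ]
tray rim 445 (array([595.3, 222.3]), array([185.7, 230.7]), 13.6)
vice [460. 607.  40.] [607. 700. 197.]
pot [378.  91.  30.] [463. 181. 188.] [416. 132.  97.]
jar [361. 228.  60.] [429. 299.  96.] [393. 253.  82.]
```

```bash
python3 - <<'E'
from h import *
for nm in("top","side"):
    D=np.load(f"s0_{nm}.npz"); W=cloud(nm,D["d"]); im=D["im"]
    sat=cv2.cvtColor(im,cv2.COLOR_RGB2HSV)[...,1]
    x,y,z=W[...,0],W[...,1],W[...,2]
    R=lambda P:cv2.minAreaRect(P[:,:2].astype(np.float32))
    P=W[(x>600)&(x<690)&(y>-78)&(y<0)&(z>268)]; P2=P[P[:,0]<652]
    print(nm,"hookpad",R(P),R(P2)); A=np.c_[P2[:,:2],np.ones(len(P2))]; print(np.linalg.lstsq(A,P2[:,2],rcond=None)[0],P2[:,2].mean())
    P=W[(x>640)&(x<730)&(y<-305)&(y>-380)&(z>210)&(z<260)]; print("lift",R(P)); A=np.c_[P[:,:2],np.ones(len(P))]; print(np.linalg.lstsq(A,P[:,2],rcond=None)[0])
    P=W[(x>640)&(x<730)&(y<-290)&(y>-380)&(z>210)&(z<260)]; print("liftY",P.min(0),P.max(0)) 
    m=(x>560)&(x<720)&(y>-280)&(y<-120)&(z>3)&(z<22)&(sat<75); m=cv2.morphologyEx(m.astype(np.uint8),cv2.MORPH_OPEN,np.ones((3,3)))>0
    print("foot",m.sum(),R(W[m]))
    P=W[(x>560)&(x<600)&(y>-80)&(y<20)&(z>180)]; 
    print("prong tip",len(P),P.min(0).round(),P.max(0).round()); 
    for a in range(560,625,8):
        q=W[(x>a)&(x<a+8)&(y>-80)&(y<20)&(z>180)&(z<268)]
        if len(q): print(a+4,len(q),q[:,1:].mean(0).round(),q[:,1:].min(0).round(),q[:,1:].max(0).round())
    P=W[(abs(x-675)<25)&(abs(y+215)<30)&(z>255)]; print("post top",P.mean(0),R(P))
E
```

```text
top hookpad ((636.21533203125, -47.38440704345703), (71.4853286743164, 58.1057014465332), 0.2253914475440979) ((626.1067504882812, -45.051883697509766), (51.323585510253906, 47.60317611694336), 0.4049743115901947)
[7.72747060e-02 3.70856815e-01 2.55308113e+02] 287.43764092933253
lift ((689.64990234375, -333.4520568847656), (55.99702835083008, 56.75993347167969), 4.803300857543945)
[-1.41009261e-02  3.82725242e-01  3.72767545e+02]
liftY [ 659.6351173  -362.54636156  220.98244828] [ 719.23884473 -291.00033845  249.00862997]
foot 556 ((674.2666015625, -213.25372314453125), (92.71644592285156, 100.10005187988281), 1.3263225555419922)
prong tip 86 [575. -54. 218.] [600. -19. 284.]
572 3 [-28. 224.] [-30. 224.] [-25. 224.]
580 16 [-29. 233.] [-37. 223.] [-22. 253.]
588 9 [-25. 226.] [-31. 222.] [-22. 241.]
596 12 [-23. 222.] [-27. 218.] [-19. 224.]
604 7 [-23. 222.] [-27. 219.] [-19. 224.]
612 10 [-21. 220.] [-24. 217.] [-16. 223.]
620 12 [-20. 218.] [-24. 215.] [-16. 221.]
628 8 [-19. 219.] [-24. 215.] [-16. 223.]
post top [ 675.94840849 -209.93038677  262.13477123] ((675.6458740234375, -
[... 564 characters left out ...]
7] [ 719.13608107 -290.08904893  248.23027577]
foot 592 ((671.1450805664062, -209.79559326171875), (92.78059387207031, 109.69850158691406), 5.147678852081299)
prong tip 93 [574. -55. 216.] [600. -21. 286.]
572 4 [-27. 225.] [-30. 221.] [-24. 229.]
580 21 [-36. 246.] [-51. 222.] [-26. 267.]
588 16 [-31. 234.] [-51. 218.] [-22. 268.]
596 10 [-25. 221.] [-29. 216.] [-21. 225.]
604 7 [-23. 220.] [-25. 217.] [-19. 223.]
612 8 [-22. 219.] [-25. 213.] [-18. 222.]
620 10 [-22. 219.] [-27. 214.] [-19. 223.]
628 7 [-21. 219.] [-24. 214.] [-17. 223.]
post top [ 672.74077141 -215.33410372  263.51770975] ((673.518798828125, -214.81729125976562), (52.33250427246094, 46.24785232543945), 63.402076721191406)
```

```bash
cat >> h.py <<'E'
from scipy.spatial.transform import Rotation as Ro
TH=0.1; H=np.array([622.7,-45.8])
def hz(x,y,z): # hoist -> world
    c,s=np.cos(TH),np.sin(TH); return np.array([H[0]+c*x-s*y,H[1]+s*x+c*y,z])
def hinv(p):
    c,s=np.cos(TH),np.sin(TH); d=np.array(p[:2])-H; return np.array([c*d[0]+s*d[1],-s*d[0]+c*d[1]])
def go(*targets):
    s=ctrl.state(); R=Ro.from_euler("xyz",s["ee_rot"],degrees=True).as_matrix()
    print("t",s["clock"],"pos",s["position"].round(1),"hoist",hinv(s["position"]).round(1),"rot",s["ee_rot"].round(1),"F",s["contact_force"].round(1),s["grip_width"].round(2))
    for t in targets: print(np.round(t),"-> cm",(R.T@(np.array(t)-s["position"])/10).round(2))
E
python3 -c "
from h import *
go((147.8,658.6,380),(400,350,380),hz(5,-3,340))"
```

```text
Traceback (most recent call last):
  File "h.py", line 25, in go
    print("t",s["clock"],"pos",s["position"].round(1),"hoist",hinv(s["position"]).round(1),"rot",s["ee_rot"].round(1),"F",s["contact_force"].round(1),s["grip_width"].round(2))
                                                                                                                                                      ^^^^^^^^^^^^^^^^^^^^^
AttributeError: 'float' object has no attribute 'round'
```

```bash
sed -i 's/s\["grip_width"\].round(2)/round(s["grip_width"],2)/' h.py
python3 -c "
from h import *
go((147.8,658.6,380),(400,350,380),hz(5,-3,340))"
```

```text
t 1.0 pos [147.8 658.7 192.4] hoist [-402.2  748.4] rot [180.   -0.  167.4] F [ 0.4  0.1 -0.4] 1.0
[148. 659. 380.] -> cm [ -0.    -0.   -18.76]
[400 350 380] -> cm [-31.37 -24.59 -18.77]
[628. -48. 340.] -> cm [-62.33 -58.46 -14.77]
```

Emit:
step_arm:
  plan:
    - [[0,0,-15],0,-1]
    - [[0,0,-15],0,-1]
    - [[0,0,-15],0,-1]
    - [[-31.4,-24.6,-18.8],-5,-1]
    - [[-31.4,-24.6,-18.8],-10,-1]
    - [[-31.4,-24.6,-18.8],-18,-1]
    - [[-31.4,-24.6,-18.8],-18,-1]
    - [[-31.4,-24.6,-18.8],-18,-1]
    - [[-31.4,-24.6,-18.8],-18,-1]
    - [[-31.4,-24.6,-18.8],-18,-1]

```text
clock: 1.83
position: [331.1, 433.7, 363.5]
ee_rot: [180.0, 0.0, -174.6]
contact_force: [2.1, 0.0, -0.1]
grip_width: 0.325
grip_force: 0.0
```

```bash
python3 -c "
from h import *
go((400,350,380),hz(5,-3,340))"
```

```text
t 1.8333 pos [331.1 433.7 363.5] hoist [-242.3  506.2] rot [ 180.     0.  -174.6] F [ 2.1  0.  -0.1] 0.32
[400 350 380] -> cm [-6.08 -8.98 -1.66]
[628. -48. 340.] -> cm [-25.06 -50.76   2.32]
```

Emit:
step_arm:
  plan:
    - [[-25,-50.8,0],0,-1]
    - [[-25,-50.8,0],0,-1]
    - [[-25,-50.8,0],0,-1]
    - [[-25,-50.8,0],0,-1]
    - [[-25,-50.8,0],0,-1]
    - [[-25,-50.8,0],0,-1]
    - [[-25,-50.8,0],0,-1]
    - [[-25,-50.8,0],0,-1]
    - [[-25,-50.8,0],0,-1]
    - [[-25,-50.8,0],0,-1]

```text
clock: 2.67
position: [548.8, 78.7, 363.3]
ee_rot: [180.0, 0.1, -174.6]
contact_force: [1.2, 0.3, -0.7]
grip_width: 0.006
grip_force: 0.0
```

```bash
python3 -c "
from h import *
go(hz(5,-3,340))"
```

```text
t 2.6667 pos [548.8  78.7 363.3] hoist [-61.1 131.2] rot [ 1.800e+02  1.000e-01 -1.746e+02] F [ 1.2  0.3 -0.7] 0.01
[628. -48. 340.] -> cm [ -6.69 -13.38   2.33]
```

Emit:
step_arm:
  plan:
    - [[-6.7,-13.4,0],0,-1]
    - [[-6.7,-13.4,0],0,-1]
    - [[-6.7,-13.4,0],0,-1]
    - [[-6.7,-13.4,0],0,-1]
    - [[-6.7,-13.4,2.3],0,-1]
    - [[-6.7,-13.4,2.3],0,-1]
    - [[-6.7,-13.4,2.3],0,-1]

```text
clock: 3.25
position: [626.6, -45.8, 338.7]
ee_rot: [179.9, -0.2, -174.6]
contact_force: [0.0, 0.2, -0.3]
grip_width: 0.006
grip_force: 0.0
```

```bash
python3 -c "
from h import *
go(hz(5,-3,300),hz(5,0,222))"
```

```text
t 3.25 pos [626.6 -45.8 338.7] hoist [ 3.9 -0.4] rot [ 179.9   -0.2 -174.6] F [ 0.   0.2 -0.3] 0.01
[628. -48. 300.] -> cm [-0.12 -0.26  3.86]
[628. -45. 222.] -> cm [-0.14  0.03 11.66]
```

Emit:
step_arm:
  plan:
    - [[0,0,3],0,-1]
    - [[0,0,5],0,-1]
    - [[0,0,6.5],0,-1]
    - [[0,0,8],0,-1]
    - [[0,0,9.3],0,-1]
    - [[0,0,10.4],0,-1]
    - [[0,0,11.2],0,-1]
    - [[0,0,11.7],0,-1]
    - [[0,0,12],0,-1]
    - [[0,0,12],0,-1]

```text
clock: 4.08
position: [628.2, -42.1, 222.5]
ee_rot: [179.8, 0.2, -174.4]
contact_force: [-0.3, 1.8, 2.6]
grip_width: 0.003
grip_force: 1.2
```

```bash
python3 -c "
from h import *
go(hz(5,0,222))"
```

```text
t 4.0833 pos [628.2 -42.1 222.5] hoist [5.9 3.2] rot [ 179.8    0.2 -174.4] F [-0.3  1.8  2.6] 0.0
[628. -45. 222.] -> cm [ 0.09 -0.32  0.04]
```

Press slightly more to make sure it is on the stop, then lift and look.

Emit:
step_arm:
  plan:
    - [[0,0,0.3],0,-1]
    - [[0,0,0.6],0,-1]
    - [[0,0,0.6],0,-1]
    - [[0,0,0.6],0,-1]

```text
clock: 4.42
position: [628.5, -42.5, 216.8]
ee_rot: [179.8, 0.2, -174.4]
contact_force: [-1.8, 3.2, 6.1]
grip_width: 0.007
grip_force: 2.9
```

```bash
python3 -c "
from h import *
go(hz(-170,7,340),hz(-173,7,340))"
```

```text
t 4.4167 pos [628.5 -42.5 216.8] hoist [6.1 2.7] rot [ 179.8    0.2 -174.4] F [-1.8  3.2  6.1] 0.01
[453. -56. 340.] -> cm [ 17.56   0.44 -12.38]
[450. -56. 340.] -> cm [ 17.86   0.44 -12.38]
```

Emit:
step_arm:
  plan:
    - [[0,0,0.4],0,-1]
    - [[0,0,0.8],0,-1]
    - [[0,0,0.8],0,-1]
    - [[0,0,0.8],0,-1]

```text
clock: 4.75
position: [628.5, -42.8, 208.7]
ee_rot: [179.8, 0.2, -174.4]
contact_force: [-1.1, 3.3, 5.1]
grip_width: 0.004
grip_force: 2.7
```

```bash
python3 - <<'E'
from h import *
go(hz(-170,7,340))
im,d=ctrl.get_image("side"); cv2.imwrite("pics/side1.png",cv2.resize(im[120:300,180:420][...,::-1],(800,600),interpolation=cv2.INTER_CUBIC))
W=cloud("side",d);x,y,z=W[...,0],W[...,1],W[...,2]
P=W[(x>640)&(x<730)&(y<-290)&(y>-380)&(z>200)]; A=np.c_[P[:,:2],np.ones(len(P))]; print(np.linalg.lstsq(A,P[:,2],rcond=None)[0],P.mean(0),P.min(0),P.max(0))
E
```

```text
t 4.75 pos [628.5 -42.8 208.7] hoist [6.  2.4] rot [ 179.8    0.2 -174.4] F [-1.1  3.3  5.1] 0.0
[453. -56. 340.] -> cm [ 17.56   0.46 -13.2 ]
[ 4.86266077e-02 -2.00540025e-01  1.68185544e+02] [ 684.75032939 -330.26234334  267.71344823] [ 658.37222872 -365.05624134  221.82331654] [ 717.18719023 -290.06108495  276.54781231]
```

View pics/side1.png

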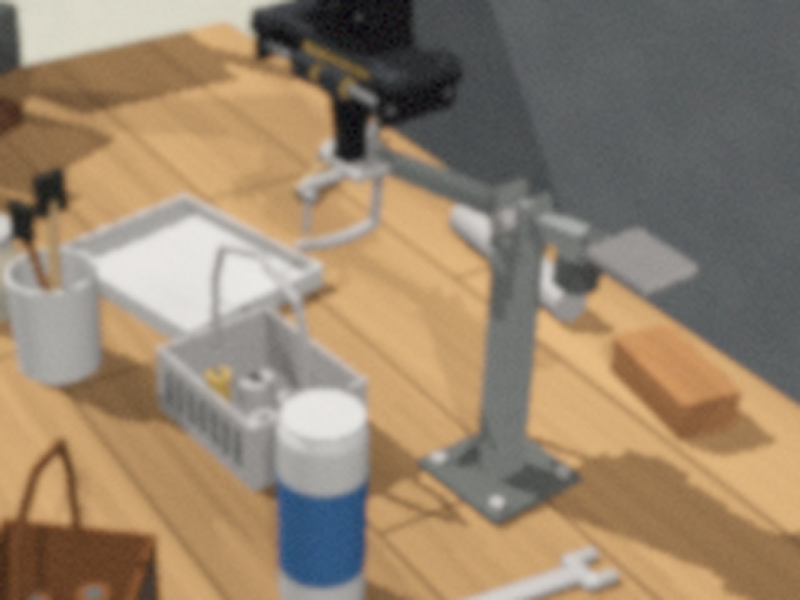

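The hook is down and visible at (340,235), but the lift pad reads lower than 281. I'll retract and measure.

Emit:
step_arm:
  plan:
    - [[0,0,-3],0,-1]
    - [[0,0,-7],0,-1]
    - [[17.5,0.4,-13],0,1]
    - [[17.5,0.4,-13],0,1]
    - [[17.5,0.4,-13],0,1]
    - [[17.5,0.4,-13],0,1]
    - [[17.5,0.4,-13],0,1]
    - [[17.5,0.4,-13],0,1]

```text
clock: 5.47
position: [450.6, -58.7, 339.4]
ee_rot: [179.8, 0.3, -174.6]
contact_force: [0.9, -0.0, -1.0]
grip_width: 0.377
grip_force: 0.0
```

```bash
python3 - <<'E'
from h import *
go(hz(-172,7,340))
for nm in("top","side"):
    im,d=ctrl.get_image(nm); np.savez("s1_"+nm,im=im,d=d)
    W=cloud(nm,d);x,y,z=W[...,0],W[...,1],W[...,2]
    R=lambda P:cv2.minAreaRect(P[:,:2].astype(np.float32))
    for lab,m in(("lift",(x>660)&(x<715)&(y<-303)&(y>-365)&(z>245)&(z<300)),("hook",(x>600)&(x<650)&(y>-80)&(y<-10)&(z>205)&(z<250))):
        P=W[m]; 
        if len(P)<10: print(lab,len(P)); continue
        A=np.c_[P[:,:2]-P[:,:2].mean(0),np.ones(len(P))]; print(nm,lab,len(P),np.linalg.lstsq(A,P[:,2],rcond=None)[0].round(3),R(P),np.median(P,0).round(1))
    for a in range(570,660,8):
        q=W[(x>a)&(x<a+8)&(y>-90)&(y<10)&(z>120)&(z<195)]
        if len(q): print(a+4,len(q),q[:,1:].mean(0).round(),q[:,1:].min(0).round(),q[:,1:].max(0).round())
E
```

```text
t 5.4667 pos [450.6 -58.7 339.4] hoist [-172.5    4.3] rot [ 179.8    0.3 -174.6] F [ 0.9 -0.  -1. ] 0.38
[451. -56. 340.] -> cm [-0.05  0.27 -0.06]
top lift 452 [1.1000e-02 7.0000e-02 2.7046e+02] ((688.5860595703125, -333.1971130371094), (53.70623016357422, 59.136714935302734), 5.142658233642578) [ 687.4 -332.1  270.6]
top hook 268 [8.60000e-02 8.20000e-02 2.37517e+02] ((625.2158813476562, -42.42125701904297), (51.172210693359375, 49.08835220336914), 89.74376678466797) [630.3 -43.9 238. ]
574 3 [-41. 173.] [-44. 170.] [-38. 175.]
582 10 [-43. 175.] [-47. 168.] [-38. 194.]
590 1 [-38. 170.] [-38. 170.] [-38. 170.]
598 2 [-37. 167.] [-38. 164.] [-35. 171.]
606 4 [-36. 167.] [-38. 165.] [-35. 168.]
614 2 [-35. 167.] [-35. 166.] [-35. 168.]
622 3 [-35. 165.] [-35. 164.] [-35. 168.]
630 1 [-32. 161.] [-32. 161.] [-32. 161.]
side lift 371 [2.40000e-02 1.10000e-01 2.71153e+02] ((687.531005859375, -334.0619201660156), (54.071720123291016, 60.16672897338867), 1.1404776573181152) [ 684.3 -336.   271.5]
side hook 163 [1.17000e-01 1.10000e-01 2.37794e+02] ((625.452392578125, -42.2156867980957), (49.05168914794922, 54.17276382446289), 4.5458197593688965) [627.8 -46.  238.8]
574 5 [-43. 172.] [-44. 170.] [-40. 174.]
582 16 [-44. 180.] [-47. 168.] [-39. 194.]
590 8 [-44. 171.] [-47. 166.] [-41. 187.]
598 11 [-42. 168.] [-46. 164.] [-36. 172.]
606 7 [-43. 166.] [-45. 163.] [-39. 172.]
614 8 [-40. 165.] [-43. 161.] [-38. 170.]
622 7 [-38. 164.] [-41. 160.] [-35. 167.]
630 9 [-38. 164.] [-42. 160.] [-36. 167.]
638 8 [-37. 164.] [-39. 159.] [-34. 168.]
646 9 [-36. 168.] [-40. 163.] [-31. 173.]
654 25 [-37. 178.] [-43. 164.] [-32. 194.]
662 8 [-37. 178.] [-40. 168.] [-35. 193.]
```

```bash
python3 - <<'E'
from h import *
q=proj("side",np.array([[628.5,-42.8,208.7],[628.5,-42.8,237],[626,-45,237]])); print((q-[180,120])*[800/240,600/180])
D=np.load("s1_top.npz"); cv2.imwrite("pics/top1.png",cv2.resize(D["im"][90:190,210:350][...,::-1],(800,571),interpolation=cv2.INTER_CUBIC))
W=cloud("top",D["d"]); 
for v in range(118,150,3): print(v,[int(a) if a==a else -1 for a in W[v,238:270:2,2]])
E
```

```text
[[348.41306824 190.59107529]
 [348.92376562 160.66273091]
 [347.77169313 162.33634733]]
118 [1, 0, 0, 4, 3, 0, 0, -1, 0, 0, 2, -3, 0, 0, 0, 0]
121 [-1, 0, -5, 0, 2, 0, 2, 2, 4, 0, 0, -1, 1, 2, -1, 0]
124 [2, -2, 1, 0, 2, 1, 2, 0, 0, 0, 6, -4, 3, 0, 2, 2]
127 [0, 0, -5, 0, 3, -2, 1, 1, 0, 0, 3, -4, 0, -7, 0, 5]
130 [2, 1, 0, 2, 237, 239, 239, 237, 242, 241, 238, 243, 240, 243, 243, 245]
133 [241, 240, 238, 239, 240, 239, 240, 244, 240, 242, 242, 242, 244, 240, 246, 243]
136 [239, 238, 240, 239, 239, 238, 239, 239, 242, 241, 237, 236, 232, 228, 0, 0]
139 [235, 238, 241, 241, 239, 238, 234, 237, 237, 236, 4, 1, -3, 0, -1, -2]
142 [1, 239, 239, 238, 237, 237, 239, 238, 234, 235, 4, -1, 0, 0, -2, -1]
145 [-5, 238, 240, 240, 239, 240, 235, 238, 233, 239, 2, 0, 2, 4, 0, 1]
148 [-1, 240, 242, 239, 239, 238, 236, 236, 235, 235, -3, 3, -1, 0, 4, -2]
```

View pics/top1.png

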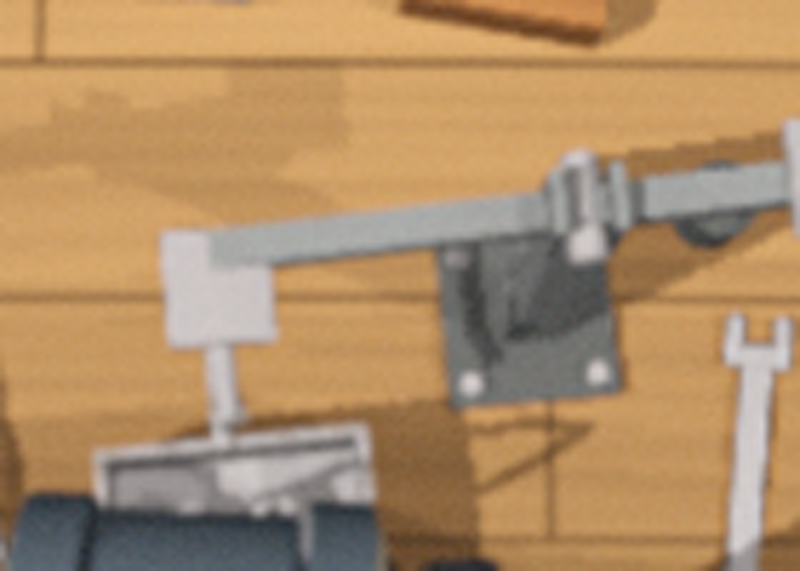

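```bash
python3 - <<'E'
from h import *
s=ctrl.state(); print(s["position"],s["grip_width"])
print(proj("side",np.array([[147.8,658.7,192.4],[147.8,658.7,222]]))*800/512)
im,d=ctrl.get_image("side"); W=cloud("side",d)
q=proj("side",np.array([s["position"],s["position"]+[0,0,30]])); print(q)
u,v=q[0].astype(int); u0,v0=u-90,v-75
cv2.imwrite("pics/side2.png",cv2.resize(im[max(v0,0):v0+135,u0:u0+180][...,::-1],(800,600),interpolation=cv2.INTER_CUBIC)); print((q-[u0,max(v0,0)])*800/180)
P=W[(abs(W[...,0]-s["position"][0])<80)&(abs(W[...,1]-s["position"][1])<110)&(W[...,2]>200)]; print(np.nanmin(P,0),np.nanpercentile(P,1,axis=0))
E
```

```text
[453.11825317 -57.90614905 337.5031364 ] 0.4634630669341022
[[110.79604457 212.45359418]
 [108.22010083 200.62630893]]
[[228.97791521 150.2881678 ]
 [228.44974581 139.20653262]]
[[404.34628982 334.61407913]
 [401.99887025 285.36236719]]
[ 373.18823839 -157.79827095  368.68479655] [ 378.12583224 -152.55305495  377.41544281]
```

View pics/side2.png

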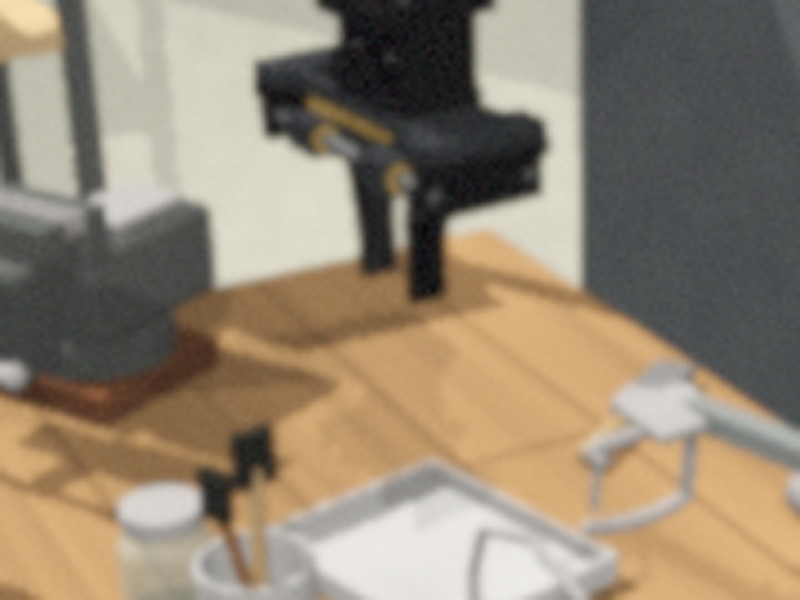

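The finger tips at (402,283) sit about 29 mm higher than the reported TCP projects to (404,334). This matches the press, with the pad at 237 and 208 reported. I'll correct for the offset and press again.

```bash
sed -i 's/    for t in targets:/    s["position"]=s["position"]+[0,0,29]\n    for t in targets:/' h.py
python3 -c "
from h import *
go(hz(5,1,270),hz(5,2,221))"
```

```text
t 5.6167 pos [453.4 -57.9 336.7] hoist [-169.6    4.8] rot [ 1.800e+02  1.000e-01 -1.745e+02] F [-0.5  0.  -0.2] 0.51
[628. -44. 270.] -> cm [-17.44  -0.31   9.6 ]
[627. -43. 221.] -> cm [-17.43  -0.21  14.5 ]
```

Emit:
step_arm:
  plan:
    - [[-17.5,-0.3,6],0,-1]
    - [[-17.5,-0.3,6],0,-1]
    - [[-17.5,-0.3,7],0,-1]
    - [[-17.5,-0.3,8.5],0,-1]
    - [[-17.5,-0.3,9.6],0,-1]
    - [[-17.5,-0.3,9.6],0,-1]
    - [[-17.5,-0.3,9.6],0,-1]
    - [[-17.5,-0.3,9.6],0,-1]

```text
clock: 6.28
position: [627.6, -45.7, 239.2]
ee_rot: [-180.0, -0.1, -174.6]
contact_force: [-0.7, -0.8, -0.1]
grip_width: 0.086
grip_force: 0.0
```

```bash
python3 -c "
from h import *
go(hz(5,1,221))"
```

```text
t 6.2833 pos [627.6 -45.7 239.2] hoist [ 4.9 -0.4] rot [-1.800e+02 -1.000e-01 -1.746e+02] F [-0.7 -0.8 -0.1] 0.09
[628. -44. 221.] -> cm [-0.01  0.14  4.72]
```

Emit:
step_arm:
  plan:
    - [[0,0,1.5],0,-1]
    - [[0,0,2.5],0,-1]
    - [[0,0,3.5],0,-1]
    - [[0,0,4.2],0,-1]
    - [[0,0,4.7],0,-1]
    - [[0,0,5],0,-1]
    - [[0,0,5.2],0,-1]
    - [[0,0,5.2],0,-1]

```text
clock: 6.95
position: [627.6, -47.4, 192.5]
ee_rot: [-180.0, 0.2, -174.7]
contact_force: [-6.5, -0.9, 17.2]
grip_width: 0.005
grip_force: 8.6
```

Emit:
step_arm:
  plan:
    - [[0,0,-3],0,-1]
    - [[0,0,-7],0,-1]
    - [[18,-0.8,-12],0,1]
    - [[18,-0.8,-12],0,1]
    - [[18,-0.8,-12],0,1]
    - [[18,-0.8,-12],0,1]
    - [[18,-0.8,-12],0,1]
    - [[18,-0.8,-12],0,1]
    - [[18,-0.8,-12],0,1]

```text
clock: 7.7
position: [448.4, -70.5, 309.1]
ee_rot: [179.9, 0.2, -174.7]
contact_force: [1.0, -0.4, 0.2]
grip_width: 0.45
grip_force: 0.0
```

```bash
python3 - <<'E'
from h import *
go(hz(-178,7,200),hz(-178,7,40))
for nm in("top","side"):
    im,d=ctrl.get_image(nm); np.savez("s2_"+nm,im=im,d=d)
    W=cloud(nm,d);x,y,z=W[...,0],W[...,1],W[...,2]
    R=lambda P:cv2.minAreaRect(P[:,:2].astype(np.float32))
    for lab,m in(("lift",(x>660)&(x<715)&(y<-303)&(y>-365)&(z>245)&(z<300)),("hook",(x>600)&(x<650)&(y>-80)&(y<-10)&(z>205)&(z<250)),("handle",(x>470)&(x<570)&(y>-130)&(y<40)&(z>150)&(z<190))):
        P=W[m]; 
        if len(P)<10: print(lab,len(P)); continue
        A=np.c_[P[:,:2]-P[:,:2].mean(0),np.ones(len(P))]; print(nm,lab,len(P),np.linalg.lstsq(A,P[:,2],rcond=None)[0].round(3),R(P),np.median(P,0).round(1))
    for a in range(570,660,8):
        q=W[(x>a)&(x<a+8)&(y>-90)&(y<10)&(z>120)&(z<195)]
        if len(q): print(a+4,len(q),q[:,1:].mean(0).round(),q[:,1:].min(0).round(),q[:,1:].max(0).round())
E
```

```text
t 7.7 pos [448.4 -70.5 309.1] hoist [-175.9   -7.2] rot [ 179.9    0.2 -174.7] F [ 1.  -0.4  0.2] 0.45
[445. -57. 200.] -> cm [ 0.27  1.4  13.81]
[445. -57.  40.] -> cm [ 0.34  1.37 29.81]
top lift 454 [ 1.20000e-02 -1.00000e-02  2.81268e+02] ((687.7403564453125, -332.47686767578125), (53.987823486328125, 58.91282272338867), 1.6361064910888672) [ 686.9 -331.4  281.4]
top hook 261 [1.07000e-01 4.00000e-03 2.22371e+02] ((625.189208984375, -44.613094329833984), (49.20627212524414, 51.60460662841797), 0.5659704804420471) [630.  -45.9 222.8]
top handle 62 [-1.23000e-01  2.98000e-01  1.68361e+02] ((538.5951538085938, -68.8956527709961), (7.652970790863037, 76.66334533691406), 6.04589319229126) [539.6 -76.9 168.3]
574 2 [-51. 154.] [-52. 153.] [-49. 154.]
582 11 [-50. 161.] [-55. 153.] [-46. 190.]
590 1 [-53. 169.] [-53. 169.] [-53. 169.]
606 3 [-52. 150.] [-52. 149.] [-52. 150.]
614 2 [-52. 147.] [-52. 146.] [-52. 148.]
side lift 344 [3.00000e-02 2.60000e-02 2.81949e+02] ((687.51611328125, -333.2581481933594), (54.368743896484375, 60.76546096801758), 0.5358339548110962) [ 683.6 -335.6  282
[... 159 characters left out ...]
.9 -49.3 224. ]
side handle 104 [3.07000e-01 6.90000e-02 1.67236e+02] ((535.8218994140625, -49.80410385131836), (10.835841178894043, 123.62675476074219), 5.462515830993652) [535.6 -64.  168.4]
574 4 [-52. 155.] [-56. 152.] [-49. 158.]
582 23 [-51. 172.] [-58. 152.] [-47. 192.]
590 11 [-50. 160.] [-55. 149.] [-47. 191.]
598 9 [-50. 152.] [-55. 149.] [-48. 156.]
606 9 [-49. 150.] [-53. 147.] [-43. 153.]
614 7 [-49. 151.] [-55. 144.] [-45. 153.]
622 7 [-48. 151.] [-51. 145.] [-45. 153.]
630 8 [-46. 148.] [-50. 143.] [-43. 152.]
638 9 [-47. 149.] [-51. 144.] [-40. 155.]
646 8 [-44. 151.] [-48. 148.] [-36. 154.]
654 34 [-45. 170.] [-50. 148.] [-37. 193.]
662 17 [-45. 174.] [-48. 148.] [-41. 193.]
```

Emit:
step_arm:
  plan:
    - [[0.5,1.4,13],0,1]
    - [[0.5,1.4,13],0,1]
    - [[0.5,1.4,13],0,1]
    - [[0.5,1.4,16],0,1]
    - [[0.5,1.4,20],0,1]
    - [[0.5,1.4,24],0,1]
    - [[0.5,1.4,27],0,1]
    - [[0.5,1.4,29],0,1]
    - [[0.5,1.4,29.8],0,1]
    - [[0.5,1.4,29.8],0,1]

```text
clock: 8.63
position: [441.5, -56.9, 7.6]
ee_rot: [-180.0, -0.3, -174.6]
contact_force: [-0.1, -0.6, 0.6]
grip_width: 1.0
grip_force: 0.0
```

```bash
python3 -c "
from h import *
go(hz(-160,5,40),hz(-90,0,40),hz(-84,0,40))"
```

```text
t 8.6333 pos [441.5 -56.9   7.6] hoist [-181.4    7. ] rot [-180.    -0.3 -174.6] F [-0.1 -0.6  0.6] 1.0
[463. -57.  40.] -> cm [-2.14 -0.19 -0.35]
[533. -55.  40.] -> cm [-9.14 -0.64 -0.39]
[539. -54.  40.] -> cm [-9.74 -0.64 -0.39]
```

Emit:
step_arm:
  plan:
    - [[-1.8,0,-0.6],0,1]
    - [[-2.8,-0.1,-0.6],0,1]
    - [[-3.8,-0.2,-0.6],0,1]
    - [[-4.8,-0.3,-0.6],0,1]
    - [[-5.8,-0.4,-0.6],0,1]
    - [[-6.8,-0.5,-0.6],0,1]
    - [[-7.8,-0.6,-0.6],0,1]
    - [[-8.7,-0.6,-0.6],0,1]
    - [[-9.2,-0.6,-0.6],0,1]
    - [[-9.3,-0.6,-0.6],0,1]

```text
clock: 9.47
position: [535.7, -54.1, 16.1]
ee_rot: [180.0, -0.1, -174.6]
contact_force: [-5.2, 0.6, 3.2]
grip_width: 0.998
grip_force: 2.6
```

```bash
cat > look.py <<'E'
from h import *
def handle(k):
    out={}
    for nm in("top","side"):
        im,d=ctrl.get_image(nm); np.savez(f"s{k}_{nm}",im=im,d=d)
        W=cloud(nm,d);x,y,z=W[...,0],W[...,1],W[...,2]
        u=(x-H[0])*np.cos(TH)+(y-H[1])*np.sin(TH); v=-(x-H[0])*np.sin(TH)+(y-H[1])*np.cos(TH)
        m=(u>-70)&(u<60)&(abs(v)>12)&(abs(v)<95)&(z>72)&(z<182)
        P=np.c_[u[m],v[m],z[m]]
        m=(u>-150)&(u<95)&(abs(v)<110)&(z>52)&(z<72); Q=np.c_[u[m],v[m]].astype(np.float32)
        Q=Q[np.abs(Q[:,0]-np.median(Q[:,0]))<90]
        print(nm,"rim",len(Q),cv2.minAreaRect(Q))
        for s in(-1,1):
            p=P[P[:,1]*s>0]; 
            if len(p): print(" leg side",s,len(p),np.median(p,0).round(1),p.min(0).round(),p.max(0).round())
        m=(u>-75)&(u<30)&(abs(v)<10)&(z>140)&(z<200); print(" gate zone",[ (int(a),int(b)) for a,b in zip(u[m],z[m])][:40])
E
python3 -c "
from look import *
go(hz(-84,0,40)); handle(3)"
```

```text
t 9.4667 pos [535.7 -54.1  16.1] hoist [-87.4   0.4] rot [ 1.800e+02 -1.000e-01 -1.746e+02] F [-5.2  0.6  3.2] 1.0
[539. -54.  40.] -> cm [-0.34 -0.04  0.51]
top rim 114 ((7.294136047363281, 1.2813262939453125), (153.85897827148438, 77.5996322631836), 85.54161834716797)
 leg side -1 131 [-53.4 -67.4 159.2] [-70. -93.  85.] [-13. -14. 177.]
 leg side 1 63 [-56.1  82.5 158.5] [-70.  59.  84.] [-13.  95. 163.]
 gate zone [(-6, 144), (-15, 177)]
side rim 355 ((-27.81915283203125, 2.4308090209960938), (156.03846740722656, 144.30857849121094), 89.36295318603516)
 leg side -1 237 [-22.8 -68.9 149.3] [-70. -95.  73.] [-13. -12. 179.]
 leg side 1 1 [-21.9  53.8 156.6] [-22.  54. 157.] [-22.  54. 157.]
 gate zone [(-25, 197), (-23, 195), (-19, 189), (-16, 189), (-15, 185), (-13, 185), (-15, 182), (-11, 180), (-67, 198), (-19, 182), (-18, 178), (-15, 177), (-20, 174), (-18, 175), (-18, 177), (-15, 176), (-19, 173), (25, 155), (28, 154), (17, 154), (22, 152), (23, 153), (27, 151), (28, 153), (12, 151), (13, 152), (17, 151), (18, 153), (22, 151), (25, 151), (7, 151), (9, 151), (12, 150), (17, 148), (18, 149), (23, 147), (-8, 151), (-5, 151), (7, 149), (15, 145)]
```

Emit:
step_arm:
  plan:
    - [[0.5,0,0],0,1]
    - [[0.5,3,0],0,1]
    - [[0.5,7,0],0,1]
    - [[0.5,11,0],0,1]
    - [[0.5,11.8,0],0,1]
    - [[0,11.8,0],0,1]
    - [[-0.5,11.8,0],0,1]
    - [[-1,11.8,0],0,1]
    - [[-1.5,11.8,0],0,1]
    - [[-1.5,11.8,0],0,1]

```text
clock: 10.4
position: [541.4, 63.2, 15.9]
ee_rot: [-180.0, 0.1, -174.8]
contact_force: [-0.4, 0.6, 0.3]
grip_width: 1.001
grip_force: 0.2
```

```bash
python3 -c "
from look import *
go(hz(-92,118,45)); handle(4)"
```

```text
t 10.4 pos [541.4  63.2  15.9] hoist [-70.  116.6] rot [-1.800e+02  1.000e-01 -1.748e+02] F [-0.4  0.6  0.3] 1.0
[519.  62.  45.] -> cm [ 2.2   0.12 -0.01]
top rim 189 ((-7.651348114013672, -6.915885925292969), (148.7584991455078, 121.33605194091797), 84.09092712402344)
 leg side -1 72 [-13.  -48.3 166. ] [-19. -80.  78.] [ -5. -12. 180.]
 leg side 1 253 [-48.2  43.5 158.7] [-70.  14.  77.] [  2.  73. 182.]
 gate zone [(-4, 178), (-4, 179), (-5, 174), (-7, 179), (-7, 179), (-8, 175), (-10, 179), (-10, 179), (-10, 148), (-13, 149), (-16, 148), (-19, 150), (-34, 156), (-34, 151), (-37, 157), (-37, 154), (-38, 157), (-39, 153), (-41, 159), (-40, 154), (-43, 156), (-42, 153), (-43, 154), (-45, 152), (-46, 156)]
side rim 548 ((-18.251487731933594, -5.870124816894531), (157.18475341796875, 144.39125061035156), 83.99852752685547)
 leg side -1 132 [-15.2 -68.9 140.7] [-22. -83.  74.] [ -5. -14. 177.]
 leg side 1 308 [-51.2  39.5 154. ] [-70.  12.  72.] [  2.  73. 181.]
 gate zone [(-27, 197), (-24, 196), (-30, 196), (-24, 194), (-24, 195), (-27, 192), (-25, 193), (-18, 189), (-15, 188), (-18, 186), (-16, 186), (-12, 184), (-11, 178), (-10, 179), (-7, 179), (-11, 175), (-10, 176), (-9, 177), (-8, 178), (-7, 179), (28, 166), (-8, 169), (-8, 171), (-11, 176), (-11, 178), (-5, 174), (-10, 174), (27, 153), (27, 155), (19, 153), (23, 151), (22, 154), (28, 151), (15, 153), (21, 149), (24, 149), (23, 152), (29, 149), (1, 152), (5, 151)]
```

Emit:
step_arm:
  plan:
    - [[2.2,-1,0],0,1]
    - [[2.2,-5,0],0,1]
    - [[2.2,-9,0],0,1]
    - [[2.2,-13,0],0,1]
    - [[2.2,-17,0],0,1]
    - [[2.2,-21,0],0,1]
    - [[2.2,-23.9,0],0,1]
    - [[2.2,-23.9,0],0,1]
    - [[1.3,-23.9,0],0,1]
    - [[0.8,-23.9,0],0,1]

```text
clock: 11.33
position: [554.4, -174.5, 15.8]
ee_rot: [-180.0, -0.0, -174.6]
contact_force: [-2.5, -1.8, 0.2]
grip_width: 1.0
grip_force: 1.2
```

Emit:
step_arm:
  plan:
    - [[-0.5,0,0],0,1]
    - [[-1,0,0],0,1]
    - [[-1.4,0,0],0,1]
    - [[-1.8,0,0],0,1]
    - [[-1.8,0,0],0,1]

```text
clock: 11.75
position: [573.4, -171.1, 15.8]
ee_rot: [180.0, 0.1, -174.6]
contact_force: [-1.0, 0.1, -0.7]
grip_width: 0.999
grip_force: 0.0
```

```bash
python3 -c "
from look import *
go(hz(-92,-120,45)); handle(5)"
```

```text
t 11.75 pos [ 573.4 -171.1   15.8] hoist [ -61.6 -119.7] rot [ 1.800e+02  1.000e-01 -1.746e+02] F [-1.   0.1 -0.7] 1.0
[ 543. -174.   45.] -> cm [ 3.04 -0.04 -0.03]
top rim 172 ((8.131996154785156, 0.19849395751953125), (120.95492553710938, 150.01007080078125), 0.8849247694015503)
 leg side -1 263 [-40.8 -46.1 158.3] [-70. -77.  74.] [ 13. -25. 171.]
 leg side 1 49 [  5.9  53.9 159.4] [ 3. 28. 75.] [ 12.  72. 172.]
 gate zone [(-9, 145), (-13, 150), (-16, 148), (-19, 150), (-40, 190), (-35, 158), (-37, 157), (-39, 169), (-37, 156), (-40, 157), (-40, 158), (-40, 154), (-43, 155), (-42, 153), (-43, 156), (-46, 157), (-46, 155)]
side rim 163 ((-35.77996063232422, 0.089111328125), (42.733489990234375, 154.87277221679688), 6.661655902862549)
 leg side -1 130 [-59.8 -52.3 143.2] [-70. -77.  73.] [-42. -24. 163.]
 leg side 1 29 [  4.5  65.3 131.8] [-0. 31. 94.] [  9.  72. 171.]
 gate zone [(-35, 197), (-39, 196), (-36, 195), (-40, 193), (-36, 192), (-38, 188), (-37, 189), (-38, 185), (-36, 185), (-40, 184), (-37, 183), (-42, 183), (-36, 179), (-39, 177), (-37, 177), (-38, 172), (-34, 170), (-40, 171), (-34, 167), (-41, 160), (-36, 157), (-34, 158), (-30, 156), (-27, 155), (-23, 154), (-18, 151), (-44, 157), (-42, 157), (-42, 160), (-38, 158), (-34, 156), (-33, 158), (-29, 155), (-23, 153), (-47, 156), (-42, 154), (-41, 156), (-38, 155), (-35, 154), (-31, 153)]
```

Basket centre is at hoist (8, 0) with yaw about 1°, and the gate hangs at u≈-38, so it is closed. Now for the paddle.

Emit:
step_arm:
  plan:
    - [[1.5,0,0],0,1]
    - [[2,0,-3],0,1]
    - [[2,0,-30],0,-1]
    - [[2,0,-30],0,-1]
    - [[2,0,-30],0,-1]
    - [[2,0,-30],0,-1]
    - [[2,0,-30],0,-1]
    - [[2,0,-30],0,-1]
    - [[2,0,-30],0,-1]
    - [[2,0,-30],0,-1]

```text
clock: 12.68
position: [555.0, -174.8, 322.3]
ee_rot: [-179.9, 0.7, -174.6]
contact_force: [0.1, -1.1, 0.4]
grip_width: 0.478
grip_force: 0.0
```

```bash
python3 -c "
from look import *
go(hz(36,-291,335),hz(36,-291,290)); handle(6)"
```

```text
t 12.6833 pos [ 555.  -174.8  322.3] hoist [ -80.3 -121.6] rot [-179.9    0.7 -174.6] F [ 0.1 -1.1  0.4] 0.48
[ 688. -332.  335.] -> cm [-11.71 -16.86   1.81]
[ 688. -332.  290.] -> cm [-11.66 -16.85   6.31]
top rim 157 ((7.465938568115234, 0.8368301391601562), (149.8819122314453, 121.06350708007812), 89.92164611816406)
 leg side -1 3 [  7.  -27.3 169.6] [  5. -28. 166.] [ 10. -27. 170.]
 leg side 1 49 [  5.6  53.7 160. ] [ 3. 28. 76.] [ 12.  71. 170.]
 gate zone [(-10, 148), (-14, 153), (-16, 148), (-19, 149), (-40, 191), (-35, 158), (-37, 154), (-40, 173), (-38, 157), (-40, 156), (-40, 157), (-41, 158), (-43, 157), (-43, 155), (-44, 160), (-45, 153), (-46, 153)]
side rim 585 ((7.606983184814453, 1.4458770751953125), (125.51229095458984, 159.56585693359375), 1.4700305461883545)
 leg side -1 122 [  6.8 -63.3 135. ] [  2. -76.  72.] [ 12. -14. 179.]
 leg side 1 56 [  5.   64.9 131.5] [ 0. 12. 73.] [  9.  74. 176.]
 gate zone [(27, 199), (-38, 197), (-37, 199), (-38, 195), (-39, 197), (6, 177), (6, 179), (8, 179), (8, 181), (-37, 191), (-38, 193), (6, 174), (3, 178), (8, 176), (6, 179), (29, 172), (-39, 189), (-40, 192), (5, 171), (2, 176), (2, 177), (6, 176), (-37, 184), (-35, 184), (4, 174), (9, 173), (-39, 182), (-36, 182), (4, 171), (6, 172), (-40, 180), (-36, 178), (-39, 176), (-38, 177), (27, 157), (-38, 172), (-37, 174), (20, 152), (-37, 168), (-36, 169)]
```

Emit:
step_arm:
  plan:
    - [[-11.7,-16.9,0],0,-1]
    - [[-11.7,-16.9,0],0,-1]
    - [[-11.7,-16.9,0],0,-1]
    - [[-11.7,-16.9,0],0,-1]
    - [[-11.7,-16.9,0],0,-1]
    - [[-11.7,-16.9,1.8],0,-1]
    - [[-11.7,-16.9,5],0,-1]
    - [[-11.7,-16.9,6],0,-1]

```text
clock: 13.45
position: [682.3, -331.7, 248.3]
ee_rot: [179.8, -0.5, -174.7]
contact_force: [0.5, -4.8, 5.8]
grip_width: 0.004
grip_force: 3.5
```

```bash
python3 -c "
from look import *
go(hz(36,-291,281),hz(36,-291,220))"
```

```text
t 13.45 pos [ 682.3 -331.7  248.3] hoist [  30.8 -290.4] rot [ 179.8   -0.5 -174.7] F [ 0.5 -4.8  5.8] 0.0
[ 688. -332.  281.] -> cm [-0.52 -0.06 -0.37]
[ 688. -332.  220.] -> cm [-0.57 -0.08  5.73]
```

Emit:
step_arm:
  plan:
    - [[0,0,0.6],0,-1]
    - [[0,0,1.2],0,-1]
    - [[0,0,1.8],0,-1]
    - [[0,0,2.4],0,-1]
    - [[0,0,3],0,-1]
    - [[0,0,3.6],0,-1]
    - [[0,0,4.2],0,-1]
    - [[0,0,4.8],0,-1]
    - [[0,0,5.2],0,-1]
    - [[0,0,5.2],0,-1]

```text
clock: 14.28
position: [683.2, -334.7, 208.4]
ee_rot: [-179.7, 0.1, -174.8]
contact_force: [-4.4, -3.5, 10.0]
grip_width: 0.009
grip_force: 5.1
```

Emit:
step_arm:
  plan:
    - [[0,0,0.3],0,-1]
    - [[0,0,0.6],0,-1]
    - [[0,0,0.8],0,-1]
    - [[0,0,0.8],0,-1]

```text
clock: 14.62
position: [683.1, -333.8, 201.0]
ee_rot: [-179.8, 0.1, -174.7]
contact_force: [-6.2, -1.6, 13.4]
grip_width: 0.007
grip_force: 5.8
```

```bash
cat > meas.py <<'E'
from look import *
def meas(k):
    for nm in("top","side"):
        im,d=ctrl.get_image(nm); np.savez(f"s{k}_{nm}",im=im,d=d)
        W=cloud(nm,d);x,y,z=W[...,0],W[...,1],W[...,2]
        u=(x-H[0])*np.cos(TH)+(y-H[1])*np.sin(TH); v=-(x-H[0])*np.sin(TH)+(y-H[1])*np.cos(TH)
        R=lambda m:cv2.minAreaRect(np.c_[u[m],v[m]].astype(np.float32)) if m.sum()>5 else None
        m=(abs(u-8)<25)&(abs(v)<30)&(z>255)&(z<330); print(nm,"hookpad z",m.sum(),np.median(z[m]).round(1),R(m))
        m=(abs(u)<130)&(abs(v-20)<130)&(z>85)&(z<170); print(" basket rim zone",m.sum(),R(m))
        for lo in range(60,280,15):
            m=(u>-75)&(u<80)&(abs(v-25)<110)&(z>lo)&(z<lo+15)
            if m.sum()>8: print("  z",lo,m.sum(),np.percentile(u[m],[2,50,98]).round(),np.percentile(v[m],[2,50,98]).round())
        m=(x>480)&(x<720)&(y>80)&(y<350)&(z>14)&(z<35); print(" tray",m.sum(),cv2.minAreaRect(W[m][:,:2].astype(np.float32)),R(m))
E
python3 -c "
from meas import *
go(hz(36,-291,335)); meas(7)"
```

```text
t 14.6167 pos [ 683.1 -333.8  201. ] hoist [  31.4 -292.6] rot [-1.798e+02  1.000e-01 -1.747e+02] F [-6.2 -1.6 13.4] 0.01
[ 688. -332.  335.] -> cm [ -0.48   0.13 -10.5 ]
top hookpad z 323 297.1 ((7.951910018920898, -4.137121200561523), (48.75604248046875, 49.955421447753906), 89.16040802001953)
 basket rim zone 620 ((7.543792724609375, 17.860729217529297), (121.86581420898438, 150.65249633789062), 0.25219303369522095)
  z 60 909 [-40.   1.  63.] [-51.  19.  88.]
  z 75 107 [-53.  -3.  65.] [-54.  47.  89.]
  z 90 222 [-53.  -3.  65.] [-51.  42.  90.]
  z 105 110 [-53. -11.  65.] [-54.  51.  90.]
  z 120 230 [-53. -22.  67.] [-57.  42.  92.]
  z 180 9 [ 3.  6. 11.] [-53. -50.  88.]
  z 195 11 [3. 6. 9.] [-50. -44.  84.]
  z 210 25 [ 4.  7. 12.] [-45. -34.  79.]
  z 225 160 [-44.   5.  36.] [-30.  28.  67.]
  z 240 11 [-40.   6.  39.] [17. 22. 27.]
  z 270 108 [-41.  32.  46.] [-84. -67.  11.]
 tray 394 ((597.585205078125, 219.48220825195312), (182.161376953125, 222.14959716796875), 12.413636207580566) ((1.4946975708007812, 266.4642028808594), (182.161376953125, 222.14956665039062), 6
[... 429 characters left out ...]
] [-57.  15.  95.]
  z 120 486 [-54.   1.  67.] [-57.  10.  95.]
  z 135 30 [ 2.  6. 10.] [-54.  18.  91.]
  z 150 25 [ 1.  7. 10.] [-55. -47.  88.]
  z 165 26 [1. 6. 9.] [-55.  18.  90.]
  z 180 28 [ 2.  6. 10.] [-53. -46.  90.]
  z 195 18 [ 3.  7. 13.] [-49. -45.  39.]
  z 210 23 [ 3.  6. 11.] [-46. -37.  73.]
  z 225 146 [-43.   5.  36.] [-31.  25.  57.]
  z 240 32 [-44.   7.  40.] [ 8. 18. 26.]
  z 255 24 [-42.  29.  41.] [-83.  12.  19.]
  z 270 119 [-42.  29.  45.] [-83. -57.   7.]
 tray 321 ((595.268798828125, 221.96713256835938), (185.3966064453125, 230.49063110351562), 13.264348030090332) ((-0.5621414184570312, 269.16796875), (185.39659118652344, 230.4906768798828), 7.5347580909729)
```

Emit:
step_arm:
  plan:
    - [[0,0,0.5],0,-1]
    - [[0,0,1],0,-1]
    - [[0,0,1.5],0,-1]
    - [[0,0,2],0,-1]
    - [[0,0,2.2],0,-1]
    - [[0,0,2.2],0,-1]

```text
clock: 15.22
position: [686.2, -335.3, 190.3]
ee_rot: [-179.5, 0.8, -174.7]
contact_force: [-12.4, 3.2, 44.2]
grip_width: 0.008
grip_force: 18.4
```

```bash
python3 -c "
from meas import *
go(hz(36,-291,335)); meas(8)" | grep -v "  z"
```

```text
t 15.2167 pos [ 686.2 -335.3  190.3] hoist [  34.3 -294.4] rot [-179.5    0.8 -174.7] F [-12.4   3.2  44.2] 0.01
[ 688. -332.  335.] -> cm [ -0.32   0.25 -11.57]
top hookpad z 328 309.2 ((8.54115104675293, -3.060497283935547), (48.544883728027344, 53.57864761352539), 1.4074509143829346)
 basket rim zone 1029 ((7.2017669677734375, 28.910388946533203), (121.18620300292969, 151.7642822265625), 0.314681738615036)
 tray 391 ((597.2906494140625, 219.45123291015625), (182.090576171875, 223.17596435546875), 13.06919002532959) ((1.1987228393554688, 266.46282958984375), (182.09068298339844, 223.17593383789062), 7.339502334594727)
side hookpad z 254 307.9 ((8.228761672973633, -0.0994873046875), (58.78733825683594, 48.86016845703125), 89.89020538330078)
 basket rim zone 2093 ((6.581058502197266, 26.285770416259766), (125.62471008300781, 159.64930725097656), 1.4421428442001343)
 tray 316 ((594.6768188476562, 222.72952270507812), (186.49142456054688, 227.07899475097656), 14.423832893371582) ((-1.07501220703125, 269.98565673828125), (186.49142456054688, 227.07899475097656), 8.694265365600586)
```

Emit:
step_arm:
  plan:
    - [[0,0,-2],0,-1]
    - [[0,0,-6],0,-1]
    - [[0,0,-14],0,-1]
    - [[0,0,-18],0,-1]
    - [[3,3,-20],0,0]
    - [[6,6,-20],0,1]
    - [[9,9,-20],0,1]
    - [[12,12,-20],0,1]
    - [[12,12,-20],0,1]
    - [[12,12,-20],0,1]

```text
clock: 16.15
position: [550.8, -219.2, 376.3]
ee_rot: [179.7, 0.2, -174.4]
contact_force: [0.5, -1.2, 0.1]
grip_width: 0.378
grip_force: 0.0
```

```bash
python3 - <<'E'
from meas import *
print(ctrl.state()["joint_positions"].round(1)); go()
meas(9)
for nm in("top","side"):
    D=np.load(f"s9_{nm}.npz"); W=cloud(nm,D["d"]);x,y,z=W[...,0],W[...,1],W[...,2]
    # tray frame
    a=np.deg2rad(12.8); dx,dy=x-597.5,y-219.8; u=dx*np.cos(a)+dy*np.sin(a); v=-dx*np.sin(a)+dy*np.cos(a)
    for zz in((8,30),(30,75),(75,140),(140,230)):
        for uu in range(-130,150,40):
            m=(u>uu)&(u<uu+40)&(v>114)&(v<320)&(z>zz[0])&(z<zz[1])
            if m.sum()>3: print(nm,zz,uu,m.sum(),np.percentile(v[m],[0,3,20]).round())
D=np.load("s9_side.npz"); cv2.imwrite("pics/side3.png",cv2.resize(D["im"][90:300,100:380][...,::-1],(800,600),interpolation=cv2.INTER_CUBIC))
E
```

```text
[ -5.3  13.9  29.8  84.9  -7.2  83.  120.2]
t 16.15 pos [ 550.8 -219.2  376.3] hoist [ -88.9 -165.3] rot [ 179.7    0.2 -174.4] F [ 0.5 -1.2  0.1] 0.38
top hookpad z 319 308.4 ((7.768711090087891, -3.9286766052246094), (49.42631912231445, 50.38737487792969), 0.24032548069953918)
 basket rim zone 762 ((7.892242431640625, 22.340980529785156), (122.14338684082031, 150.2865447998047), 0.9779414534568787)
  z 60 14 [-46.  11.  63.] [-44. -29.  14.]
  z 75 915 [-52.  -1.  63.] [-45.  28.  94.]
  z 90 119 [-53.  12.  65.] [-47.  51.  96.]
  z 105 236 [-53.  -5.  65.] [-48.  45.  94.]
  z 120 95 [-53. -14.  65.] [-49.  45.  95.]
  z 135 223 [-53. -25.  67.] [-52.  49.  97.]
  z 195 9 [ 3.  6. 12.] [-50. -47.  90.]
  z 210 13 [ 3.  5. 11.] [-47. -42.  85.]
  z 225 31 [ 1.  7. 20.] [-40. -17.  80.]
  z 240 171 [-44.   5.  34.] [ 7. 29. 67.]
  z 255 14 [-40.  35.  40.] [15. 21. 26.]
  z 270 37 [-40.  29.  39.] [-85. -67.  15.]
 tray 384 ((597.3231201171875, 219.21734619140625), (181.94598388671875, 223.322021484375), 13.244443893432617) ((1.2075119018554688, 266.2268371582031), (181.94598388671
[... 462 characters left out ...]
[-55.  11.  97.]
  z 135 414 [-54.  -0.  67.] [-55.  31.  97.]
  z 150 23 [ 2.  6. 10.] [-54. -47.  92.]
  z 165 22 [3. 6. 9.] [-54. -48.  92.]
  z 180 27 [ 1.  5. 10.] [-53. -47.  91.]
  z 195 27 [ 3.  6. 12.] [-52. -45.  90.]
  z 210 17 [ 4.  8. 13.] [-47. -42.  40.]
  z 225 31 [-16.   6.  11.] [-42. -32.  69.]
  z 240 139 [-47.   4.  36.] [-27.  26.  57.]
  z 255 32 [-41.  30.  40.] [-82.  16.  24.]
  z 270 46 [-40.  29.  34.] [-82. -63.  14.]
 tray 318 ((595.1827392578125, 220.953369140625), (185.91941833496094, 229.9761199951172), 12.357904434204102) ((-0.7488861083984375, 268.1678771972656), (185.91944885253906, 229.97610473632812), 6.628330230712891)
side (8, 30) 30 5 [114. 114. 114.]
```

View pics/side3.png

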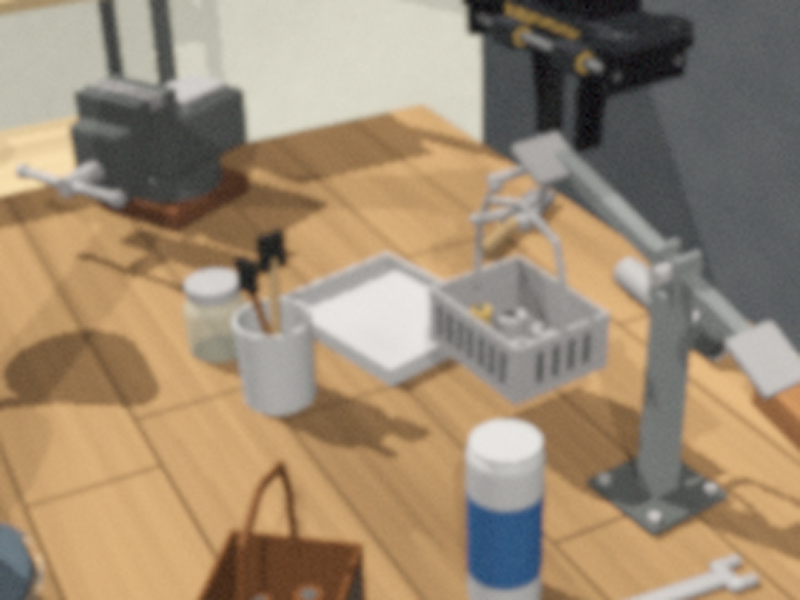

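```bash
python3 -c "
from h import *
go((565,356,405),(565,356,100))"
```

```text
t 16.25 pos [ 553.4 -222.   375.2] hoist [ -86.6 -168.4] rot [ 179.9    0.2 -174.5] F [ 0.7 -0.9  0. ] 0.47
[565 356 405] -> cm [-6.67 57.42  0.  ]
[565 356 100] -> cm [-6.58 57.39 30.5 ]
```

Emit:
step_arm:
  plan:
    - [[-6.6,57.4,0],7,1]
    - [[-6.6,57.4,0],14,1]
    - [[-6.6,57.4,0],21,1]
    - [[-6.6,57.4,0],28,1]
    - [[-6.6,57.4,0],35,1]
    - [[-6.6,57.4,0],42,1]
    - [[-6.6,57.4,0],49,1]
    - [[-6.6,57.4,0],56,1]
    - [[-6.6,57.4,0],63,1]
    - [[-6.6,57.4,0],70,1]

```text
clock: 17.08
position: [563.0, 160.6, 373.6]
ee_rot: [-180.0, 0.0, 119.4]
contact_force: [0.9, -0.6, 0.3]
grip_width: 0.997
grip_force: 0.0
```

```bash
python3 -c "
from h import *
go((565,356,405),(565,356,100),(565,356,12))"
```

```text
t 17.0833 pos [563.  160.6 373.6] hoist [-38.8 211.3] rot [-180.     0.   119.4] F [ 0.9 -0.6  0.3] 1.0
[565 356 405] -> cm [16.94  9.76 -0.24]
[565 356 100] -> cm [16.94  9.76 30.26]
[565 356  12] -> cm [16.94  9.76 39.06]
```

Emit:
step_arm:
  plan:
    - [[16.9,9.8,0],7,1]
    - [[16.9,9.8,0],14,1]
    - [[16.9,9.8,0],16.4,1]
    - [[16.9,9.8,0],16.4,1]
    - [[16.9,9.8,0],16.4,1]
    - [[16.9,9.8,30],16.4,1]
    - [[16.9,9.8,30],16.4,1]
    - [[16.9,9.8,30],16.4,1]
    - [[16.9,9.8,30],16.4,1]
    - [[16.9,9.8,30],16.4,1]

```text
clock: 17.92
position: [564.1, 354.4, 163.0]
ee_rot: [-180.0, 0.0, 103.3]
contact_force: [1.8, 1.6, -0.5]
grip_width: 1.0
grip_force: 0.0
```

```bash
python3 -c "
from h import *
go((565,356,100),(565,356,12))"
```

```text
t 17.9167 pos [564.1 354.4 163. ] hoist [-18.4 404. ] rot [-180.     0.   103.3] F [ 1.8  1.6 -0.5] 1.0
[565 356 100] -> cm [0.14 0.13 9.2 ]
[565 356  12] -> cm [ 0.14  0.13 18.  ]
```

Emit:
step_arm:
  plan:
    - [[0,0,3.5],0,1]
    - [[0,0,7],0,1]
    - [[0,0,10.5],0,1]
    - [[0,0,13],0,1]
    - [[0,0,14.5],0,1]
    - [[0,0,15],0,1]
    - [[0,0,15],0,1]

```text
clock: 18.5
position: [563.1, 353.7, 13.2]
ee_rot: [-179.8, 0.1, 103.3]
contact_force: [1.1, -0.1, -0.0]
grip_width: 1.001
grip_force: 0.0
```

```bash
python3 - <<'E'
from h import *
# tool goal: tray centre goal at hoist (7,30)
go(hz(-10,400,10))
p=ctrl.state()["position"]; print(p)
# end pose (hoist yaw): tray goal (7,30) + 110+9.5 along v
go(hz(7,30+120,11),hz(7,30+125,11))
E
```

```text
t 18.5 pos [563.1 353.7  13.2] hoist [-19.4 403.5] rot [-1.798e+02  1.000e-01  1.033e+02] F [ 1.1 -0.1 -0. ] 1.0
[573. 351.  10.] -> cm [-0.46  0.89  3.22]
[563.14466068 353.70102583  13.23469027]
t 18.5 pos [563.1 353.7  13.2] hoist [-19.4 403.5] rot [-1.798e+02  1.000e-01  1.033e+02] F [ 1.1 -0.1 -0. ] 1.0
[615. 104.  11.] -> cm [-25.47  -0.74   3.17]
[614. 109.  11.] -> cm [-24.97  -0.67   3.17]
```

Emit:
step_arm:
  plan:
    - [[0,0,1.5],0,1]
    - [[0,0,3],0,1]
    - [[-1,0,3],0,1]
    - [[-2,0,3],0,1]
    - [[-3.3,-0.1,3],1,1]
    - [[-4.8,-0.2,3],1.5,1]
    - [[-6.3,-0.3,3],2,1]
    - [[-7.8,-0.4,3],2.5,1]
    - [[-9.3,-0.5,3],3,1]
    - [[-10.8,-0.5,3],3.5,1]

```text
clock: 19.33
position: [584.3, 248.1, -13.1]
ee_rot: [179.9, -0.1, 99.8]
contact_force: [-0.2, 6.0, 4.7]
grip_width: 0.999
grip_force: 3.0
```

```bash
python3 -c "
from meas import *
go(hz(2,150,12)); meas(10)" | grep -v "  z"
```

```text
t 19.3333 pos [584.3 248.1 -13.1] hoist [ -8.9 296.3] rot [ 1.799e+02 -1.000e-01  9.980e+01] F [-0.2  6.   4.7] 1.0
[610. 104.  12.] -> cm [-14.67   0.04   0.35]
top hookpad z 323 308.0 ((8.223756790161133, -4.073661804199219), (49.506431579589844, 50.13344955444336), 0.04091612622141838)
 basket rim zone 912 ((7.606319427490234, 27.243915557861328), (121.62264251708984, 150.856201171875), 0.6470840573310852)
 tray 190 ((600.9373779296875, 157.06349182128906), (181.67601013183594, 180.05975341796875), 9.135091781616211) ((-1.4013137817382812, 204.02264404296875), (181.67601013183594, 180.05979919433594), 3.4055287837982178)
side hookpad z 251 307.4 ((8.403033256530762, -4.245647430419922), (48.622493743896484, 51.815101623535156), 0.5181810855865479)
 basket rim zone 2077 ((7.309665679931641, 28.302448272705078), (127.34827423095703, 160.1171875), 1.0656592845916748)
 tray 251 ((549.5567626953125, 195.92129516601562), (213.62957763671875, 106.33473205566406), 49.8386344909668) ((-48.645973205566406, 247.8158416748047), (213.62960815429688, 106.334716796875), 44.109046936035156)
```

Emit:
step_arm:
  plan:
    - [[-1.5,0,0],0.5,1]
    - [[-3,0,0],1,1]
    - [[-4.5,0,0],1.5,1]
    - [[-6,0.1,0],2,1]
    - [[-7.5,0.1,0],2.5,1]
    - [[-9,0.1,0],3,1]
    - [[-10.5,0.2,0],3.5,1]
    - [[-12,0.2,0],4,1]
    - [[-12.8,0.2,0],4,1]
    - [[-13.2,0.2,0],4,1]

```text
clock: 20.27
position: [608.2, 118.1, -14.0]
ee_rot: [-180.0, -0.1, 95.8]
contact_force: [-1.9, 6.3, 5.0]
grip_width: 0.999
grip_force: 3.4
```

```bash
cat > tr.py <<'E'
from meas import *
def tr(k):
    for nm in("top","side"):
        im,d=ctrl.get_image(nm); np.savez(f"s{k}_{nm}",im=im,d=d)
        W=cloud(nm,d);x,y,z=W[...,0],W[...,1],W[...,2]
        u=(x-H[0])*np.cos(TH)+(y-H[1])*np.sin(TH); v=-(x-H[0])*np.sin(TH)+(y-H[1])*np.cos(TH)
        R=lambda m:cv2.minAreaRect(np.c_[u[m],v[m]].astype(np.float32)) if m.sum()>5 else None
        m=(abs(u)<130)&(abs(v-25)<135)&(z>15)&(z<26); print(nm,"tray",m.sum(),R(m),np.percentile(u[m],[0,2,98,100]).round(),np.percentile(v[m],[0,2,98,100]).round())
        m=(abs(u)<75)&(abs(v-20)<105)&(z>85)&(z<150); print(" basket",m.sum(),R(m))
E
python3 -c "
from tr import *
go(hz(4,148,12)); tr(11)"
```

```text
t 20.2667 pos [608.2 118.1 -14. ] hoist [  1.9 164.6] rot [-1.80e+02 -1.00e-01  9.58e+01] F [-1.9  6.3  5. ] 1.0
[612. 102.  12.] -> cm [-1.66  0.21  0.29]
top tray 174 ((2.430938720703125, 43.730491638183594), (219.38079833984375, 179.10470581054688), 89.58292388916016) [-87. -87.  92.  93.] [-66. -65. 150. 154.]
 basket 883 ((10.301345825195312, 37.94725036621094), (127.70384216308594, 172.79615783691406), 0.622613251209259)
side tray 335 ((2.0900497436523438, 44.88951873779297), (183.88433837890625, 228.5003662109375), 0.33684685826301575) [-90. -89.  93.  94.] [-69. -68. 155. 159.]
 basket 2027 ((-0.24073028564453125, 37.941627502441406), (139.17494201660156, 177.90623474121094), 1.8299858570098877)
```

Emit:
step_arm:
  plan:
    - [[-0.8,0.1,0],0,1]
    - [[-1.4,0.2,0],0,1]
    - [[-1.6,0.2,0],0,1]
    - [[-1.6,0.2,0],0,1]
    - [[-1,0.2,0],0,1]
    - [[1,0.2,0],0,1]
    - [[5,0.2,0],0,1]
    - [[7,0.2,-2],0,1]
    - [[7,0.2,-10],0,1]
    - [[7,0.2,-15],0,1]

```text
clock: 21.2
position: [600.6, 189.3, 87.6]
ee_rot: [-179.7, 0.2, 96.1]
contact_force: [0.5, -1.2, 0.7]
grip_width: 1.002
grip_force: 0.0
```

```bash
python3 -c "
from tr import *
go(); tr(12); meas(13)" | grep -v "  z"
```

```text
t 21.2 pos [600.6 189.3  87.6] hoist [  1.4 236.1] rot [-179.7    0.2   96.1] F [ 0.5 -1.2  0.7] 1.0
top tray 246 ((5.075477600097656, 28.898826599121094), (220.6976318359375, 179.85464477539062), 89.98983001708984) [-85. -85.  93.  95.] [-81. -81. 138. 139.]
 basket 887 ((7.822284698486328, 28.671878814697266), (121.78228759765625, 152.6282196044922), 1.289644479751587)
side tray 344 ((4.6719207763671875, 29.107147216796875), (184.94818115234375, 226.88035583496094), 0.004756012931466103) [-88. -87.  94.  97.] [-84. -82. 140. 143.]
 basket 2015 ((6.317474365234375, 29.6806640625), (126.34422302246094, 158.32901000976562), 1.2826550006866455)
top hookpad z 324 308.8 ((8.036453247070312, -3.9388656616210938), (50.41837692260742, 49.515682220458984), 89.056640625)
 basket rim zone 907 ((7.595554351806641, 28.873821258544922), (121.73035430908203, 152.78314208984375), 1.3323391675949097)
 tray 89 ((615.84619140625, 88.3207015991211), (179.84439086914062, 16.550752639770508), 1.4766099452972412) ((6.5701446533203125, 134.13494873046875), (16.55074691772461, 179.8443603515625), 85.74700927734375)
side hookpad z 254 307.1 ((8.643095016479492, -0.7677555084228516), (56.502159118652344, 49.30734634399414), 87.68751525878906)
 basket rim zone 2064 ((5.966163635253906, 29.552169799804688), (126.84982299804688, 157.8953399658203), 1.8291114568710327)
 tray 74 ((569.1898803710938, 86.51934814453125), (89.9692611694336, 8.857854843139648), 6.362260341644287) ((-40.032955169677734, 137.00039672851562), (89.96927642822266, 8.85785961151123), 0.6327050924301147)
```

Tray at (5, 29) and basket at (7, 29) in the hoist frame. I'll let the sway settle, then hand in.

Emit:
step_arm:
  plan:
    - [[0,0,-3],0,1]
    - [[0,0,-6],0,1]
    - [[0,0,-8],0,1]
    - [[0,0,-8],0,1]
    - [[0,0,-8],0,1]
    - [[0,0,-8],0,1]
    - [[0,0,-8],0,1]
    - [[0,0,-8],0,1]
    - [[0,0,-8],0,1]
    - [[0,0,-8],0,1]

```text
clock: 22.23
position: [602.6, 188.1, 168.0]
ee_rot: [-179.9, 0.0, 95.9]
contact_force: [0.5, -0.5, 0.3]
grip_width: 0.998
grip_force: 0.0
```

Emit:
step_arm:
  plan:
    - [[0,0,0],0,1]
    - [[0,0,0],0,1]
    - [[0,0,0],0,1]
    - [[0,0,0],0,1]
    - [[0,0,0],0,1]
    - [[0,0,0],0,1]
    - [[0,0,0],0,1]
    - [[0,0,0],0,1]
    - [[0,0,0],0,1]
    - [[0,0,0],0,1]

```text
clock: 23.07
position: [602.9, 188.3, 168.9]
ee_rot: [180.0, -0.0, 95.9]
contact_force: [0.5, 0.3, -0.1]
grip_width: 1.0
grip_force: 0.0
```

```bash
python3 -c "
from tr import *
for k in range(14,18): tr(k)
print(ctrl.hand_in())"
```

```text
top tray 242 ((4.959953308105469, 28.611778259277344), (220.22427368164062, 180.57579040527344), 89.75012969970703) [-85. -85.  92.  96.] [-81. -81. 138. 139.]
 basket 905 ((8.018901824951172, 28.850078582763672), (122.07789611816406, 152.86940002441406), 0.8734459280967712)
side tray 346 ((4.172386169433594, 29.263900756835938), (182.37757873535156, 227.08676147460938), 0.8686301708221436) [-87. -86.  95.  96.] [-84. -82. 140. 142.]
 basket 2011 ((7.826667785644531, 29.30804443359375), (129.14752197265625, 159.2931671142578), 0.20601771771907806)
top tray 242 ((4.9317626953125, 28.82525634765625), (220.81494140625, 179.972412109375), 89.80032348632812) [-85. -85.  92.  95.] [-81. -81. 138. 139.]
 basket 882 ((7.460479736328125, 28.43874740600586), (121.80081176757812, 152.93075561523438), 0.3965868651866913)
side tray 340 ((3.8911285400390625, 30.244407653808594), (184.46607971191406, 227.6021270751953), 0.3666723370552063) [-88. -87.  95.  97.] [-84. -82. 140. 144.]
 basket 2025 ((8.040031433105469, 29.867408752441406), (128.8875274658203, 159.02743530273438), 0.09506997466087341)

[... 444 characters left out ...]
4 ((7.005104064941406, 28.655941009521484), (125.82408905029297, 158.94638061523438), 0.6782628297805786)
top tray 240 ((5.10400390625, 28.861038208007812), (220.0053253173828, 180.0164337158203), 89.97859954833984) [-85. -85.  92.  95.] [-81. -81. 138. 139.]
 basket 865 ((7.726737976074219, 29.03628921508789), (121.45963287353516, 153.37646484375), 0.8579950332641602)
side tray 358 ((4.240547180175781, 29.03850555419922), (184.97454833984375, 226.93617248535156), 0.4213370680809021) [-89. -87.  94.  97.] [-84. -83. 140. 142.]
 basket 2012 ((6.4568328857421875, 30.42125701904297), (125.99227905273438, 159.8356475830078), 1.4931994676589966)
the job is handed in; nothing more can be done
None
```

The job is handed in at about 23 s: the basket hangs still from the raised hook, the gate was seen closed before the lift, and the tray lies within about 3 mm of centre under the basket; no verdict was returned.

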